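# Pull the bayonet fuse and stand it in the rack

### The job

The supply box is unplugged and its blown fuse has to come out. Push the winged fuse cap down against its spring until its lugs clear the catch, without forcing it, twist it anticlockwise about a sixth of a turn until it comes free, and draw the fuse straight up out of its socket. Then stand it upright in a free bore of the wooden rack, lowering it all the way down before you let go, and leave the spare fuse and the tools where they are.

Things in the scene. Friction and masses are not known exactly. Their poses are not given: they have to be found in the camera images.
- fuse_carrier: The fuse to pull: black cap with a fuse fixed under it, one rigid part, about 120 g. Origin: centre of the underside of the cap's disc; z up, x along the wing. Disc 52 mm across, z 0 to 10 mm; on it the wing, the only grip: a bar 46 mm long (x), 14 wide (y), z 10 to 32, beside which fingertips can rest on the disc. Starts upright, locked in the box's socket, its disc 16 mm above the rim.
- wing_grip (a point): On the carrier's axis, 20 mm above its disc's top (z = 30 mm in its frame): with the TCP here, fingers closed across the wing have their tips 1 mm above the disc. The plastic cracks if the cap bears on its socket with more than 20 N, by pressing it, by twisting it against the catch or by pulling it while locked.
- fuse_tip (a point): Lower end of the fuse, 74 mm below the carrier's origin. Under the disc: stem 26 mm in diameter to z -29 mm, with three radial lugs (6 mm wide, out to 19.5 mm radius, z -26 to -21); then the white tube, 18 mm in diameter, bevelled at its end.
- power_box: Grey supply box fixed on the bench, 140 mm (x) by 190 (y), 85 high, two round outlets on its front (-x) face. Origin: centre of its underside; z up. In the middle of its top stands the black round fuse socket, 54 mm across (66 at its foot), on the box's z axis. Locked, the wing lies 60 degrees (give or take 3) clockwise of the box's x axis, seen from above; free, along it within 6 degrees.
- socket_rim (a point): Centre of the socket's rim, 105 mm above the box's origin. A spring below lifts the fuse with 3.6 N, 0.3 N more per mm pressed. The lugs clear the catch once pushed 2 to 12 mm down (the catch liner is set to suit the fuse: differs each start, cannot be seen); 0.5 mm deeper they meet a stiff rubber ring, 12 N per mm. So a force climbing steeply past 8 N means clear.
- socket_notch (a point): A raised mark on the socket's collar, towards the box's +x side, 27 mm from the axis, over one of the three notches. Kept pressed, the cap turns anticlockwise from above by 60 degrees, a stop follows about 8 degrees later; there the lugs stand under the notches and the fuse lifts straight out, its tube clear of the rim after 58 mm.
- fuse_rack: Wooden block fixed on the bench, 66 mm (x) by 216 (y), 52 high. Origin: centre of its underside. Three blind bores in its top, 23 mm in diameter, 47 deep, at y = -70, 0 and +70 mm; the one at -70 holds the spare, the others are free. A carrier stands with the shoulder of its stem (z -29) on the block's top, its origin 81 mm above the rack's.
- middle_bore (a point): Centre of the mouth of the rack's middle bore (free), on the block's top face, 52 mm above the bench.
- end_bore (a point): Centre of the mouth of the rack's free end bore, 70 mm from the middle one, on the block's top face.
- spare_carrier: The spare fuse, of the same shape as the one to be pulled, standing loose in the third bore of the rack; leave it.
- screwdriver: Blue and black screwdriver, 172 mm long, lying on the bench behind rack and box; leave it.
- tape_roll: Roll of masking tape lying flat at the right, 100 mm across, 25 high; leave it.

How it is judged:
By the outcome, as a careful person would: the job done as asked, in the order asked, and still so for the second after the job is handed in, with the robot touching nothing.
It also fails if it takes over 54 s, if anything falls off the work surface, if the arm or the gripper's body presses on something with over 40 N, if the wrist force passes 120 N, or if a joint passes its speed limit or range.

### The arm

A 6-joint arm with a two-finger parallel gripper is mounted at the origin on the work surface; the furniture and walls round the work are solid. World frame = base frame: x ahead of the robot, y to its left, z up, the work surface at z = 0. Lengths are in m, angles in rad, forces in N, time in s.
With the tool pointing down it reaches from about 0.4 to 0.825 m from the base axis. Payload 7 kg.
Tool frame: the origin (TCP) lies between the finger pads, 19 mm behind the fingertips; this is the grasp point; z points along the fingers, y is the line along which they close (so a half turn about z gives the same grasp; the last joint's range is limited). The gripper opens to 88 mm and grips with 3 to 60 N. Pads are 19 mm wide; open, the fingers measure 130 mm over their backs; the gripper's body (78 mm by 193 mm) begins 47 mm behind the grasp point.
Start: joints at [-1.03, 0.359, 0.012, 0, -1.224, -0.288], TCP at [0.169, -0.654, 0.245] pointing down, gripper open.
Joint ranges: [-3.07, 3.07], [-1.43, 2.12], [-1.02, 1.25], [-3.03, 1.67], [-3.05, -0], [-3.03, 3.03]. Speed limits (rad/s): [2.39, 2.39, 3.01, 3.14, 3.14, 3.14].

### API

Orientations are given as a unit quaternion [x, y, z, w].
In Python, from workcell import * gives the robot as it stands.
- The arm moves only by the shell command python3 -m inch 'ROWS' [FORCE]. ROWS is JSON, a list of rows, each a list of 3 entries, a list of its own where there are three numbers: the shift along the tool's x, y, z in mm, then the turn about the tool's z in degrees, then the opening, from 0 (shut) to 1 (fully open). In form: [[[tx, ty, tz], turn, jaw], ...]. A call has 1 to 5 rows; each row shifts and turns the commanded pose from where the row before left it, along the tool's axes as they then stand; what a row does not reach is not made up. A row lasts 1/8 s, in which the tool goes at most 62.5 mm and 10.7 degrees, less where a joint would pass 70% of its speed; a pose out of reach is approached as far as the arm can. A call with a gripper value outside its range is refused whole. The fingers move at their own pace and stop on an object; FORCE is the grip in N (left out, the last holds). Time passes only in rows, so rows that do not move let the fingers close. It gives the time, the measured TCP pose, the force, the opening and the grip force at its end, in the units of the state.
- observe(): the state, without advancing time (a new reading comes with each control period).
- camera(name): name is "side" or "top"; returns a dict with "image" (480x640x3 uint8, red, green, blue), "vertical_fov" (degrees; the focal length in pixels is half the picture's height over the tangent of half this angle, whatever the lens; pixels are square), "cx", "cy" (the principal point, pixels), "rvec" (rotation vector, rad) and "tvec" (3), from world to camera coordinates, as OpenCV has them. Camera axes: x right, y down, z forward; pixel columns grow to the right and rows downward; lengths in m; the calibration is good to about 2 mm. A picture is of the moment at which its call begins. There is no depth.
- job_done(): hands the job in; it is judged then, once.
The state is a dict: "t": time; "qpos": joint angles; "qd": joint speeds; "tau": joint torques, N m; "tool_pos": TCP position; "tool_rot": TCP orientation; "ft_force": force on the tool from outside, world axes, zero at the start; "wrist_torque": the same for the moment, N m; "grip_width": finger opening in m; "grip_force": force on a finger pad.
Only numpy, scipy, OpenCV 4.12 (cv2) and the standard library are available. Lean on these libraries where they do the work, as an engineer would, in place of code of your own. Each camera call takes 0.05 s, during which the arm holds its last target. There are 200 camera calls.

## Working session

There is one attempt and no reset: what is moved stays moved. The work goes in short steps, Python scripts to look and compute and a shell command to move; the robot and the scene stay as the last step left them, time stands still between calls to the robot, and variables do not carry over. Pictures are saved under pics/ and viewed, at most 10 in all, crops included, and the job is handed in when it is done.

```bash
mkdir -p pics; ls
python3 - <<'E'
from workcell import *
import cv2
for n in("side","top"):
    c=camera(n);cv2.imwrite(f"pics/{n}0.png",c["image"][:,:,::-1]);print(n,{k:v for k,v in c.items() if k!="image"})
o=observe();print(o)
E
```

```text
pics
side {'vertical_fov': 42.28497548762642, 'cx': 311.98513864649516, 'cy': 249.19661338480904, 'rvec': array([ 2.54723575, -0.28391347,  0.07011749]), 'tvec': array([-0.55643111,  0.0345335 ,  1.68538429])}
top {'vertical_fov': 51.08049255578017, 'cx': 312.34339297382047, 'cy': 240.63575362690855, 'rvec': array([ 2.16381416, -2.16077012,  0.1651853 ]), 'tvec': array([-0.14932181,  0.57040195,  1.05857439])}
{'t': 0.1, 'qpos': array([-1.02991216e+00,  3.59342039e-01,  1.11440680e-02, -3.13187973e-04,
       -1.22413193e+00, -2.88119408e-01]), 'qd': array([-0.00028973, -0.00157673,  0.00150131,  0.00084685, -0.0008749 ,
       -0.0010601 ]), 'tau': array([-5.32762977e-03, -5.84162164e+01,  2.93751061e+01,  7.01568782e+00,
        1.01226254e-02, -6.17470278e-05]), 'tool_pos': array([ 0.16868507, -0.65314412,  0.24449543]), 'tool_rot': array([-1.25993277e-01,  9.92030788e-01,  7.61151275e-04, -1.74042310e-04]), 'ft_force': array([ 0.41413964, -0.86406116, -0.28663636]), 'wrist_torque': array([ 0.04279768, -0.00860352,  0.00601041]), 'grip_force': 0.0, 'grip_width': 0.0877266573300639}
```

View pics/top0.png

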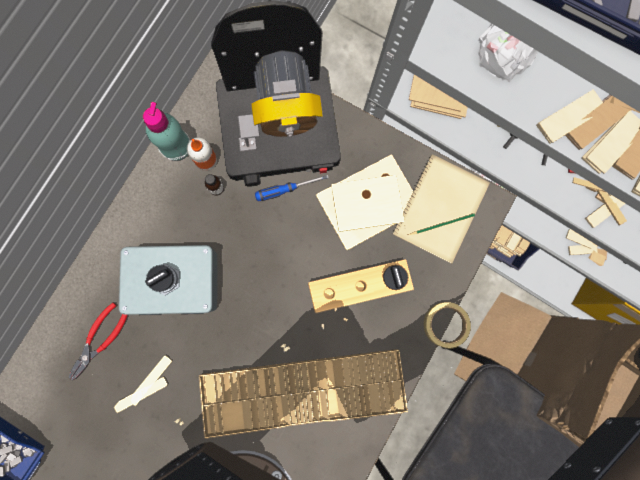

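View pics/side0.png

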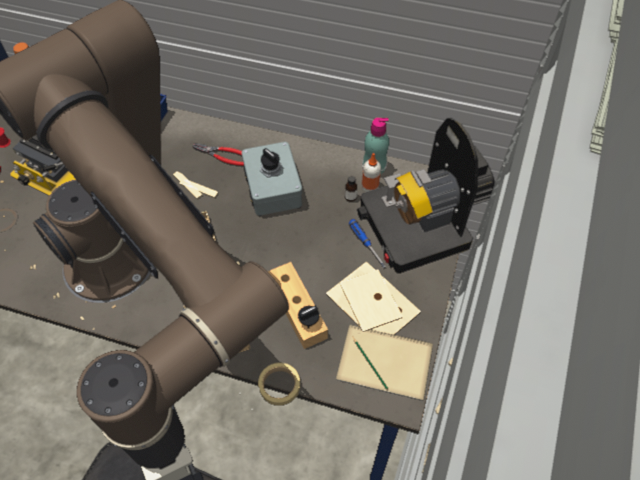

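The top view shows the grey box around (167,280) with the cap at about (161,278). The rack's free bores are at about (330,293) and (361,285), and the spare is at (396,275). In the side view the arm hides neither the box nor the rack.

```bash
cat > h.py <<'E'
from workcell import *
import cv2, numpy as np
def K(c):
    f=240/np.tan(np.radians(c["vertical_fov"]/2)); return np.array([[f,0,c["cx"]],[0,f,c["cy"]],[0,0,1]])
def ray(c,px,z):
    R=cv2.Rodrigues(c["rvec"])[0]; o=-R.T@c["tvec"]
    p=np.c_[np.atleast_2d(px).astype(float),np.ones(len(np.atleast_2d(px)))]
    d=(R.T@np.linalg.inv(K(c))@p.T).T
    return (o+d*((z-o[2])/d[:,2])[:,None])
def proj(c,P): return cv2.projectPoints(np.atleast_2d(np.array(P,float)),c["rvec"],c["tvec"],K(c),None)[0][:,0]
E
python3 - <<'E'
from h import *
c=camera("top");im=c["image"];hsv=cv2.cvtColor(im,cv2.COLOR_RGB2HSV)
def big(m,x0,y0,x1,y1):
    z=np.zeros_like(m);z[y0:y1,x0:x1]=m[y0:y1,x0:x1]
    return max(cv2.findContours(z,cv2.RETR_EXTERNAL,cv2.CHAIN_APPROX_NONE)[0],key=cv2.contourArea)[:,0]
print("box px",hsv[300,150],"rack",hsv[290,345])
b=big(cv2.inRange(hsv,(80,15,110),(115,90,255)),105,230,230,330)
r=big(cv2.inRange(hsv,(10,60,150),(30,200,255)),295,250,425,320)
for n,k,z in(("box",b,.085),("rack",r,.052)):
    w=ray(c,k,z)[:,:2]*1000; q=cv2.minAreaRect(w.astype(np.float32)); print(n,cv2.boundingRect(k),q); print(cv2.boxPoints(q))
print("bores",ray(c,[(329.5,293),(361,285.5)],.052),"spare",ray(c,(396,275),.09))
a=cv2.resize(im[235:325,110:230],None,fx=5,fy=5,interpolation=cv2.INTER_CUBIC)
s=camera("side"); 
d=cv2.resize(s["image"][130:220,225:310],None,fx=2.3,fy=5,interpolation=cv2.INTER_CUBIC)
cv2.imwrite("pics/crop1.png",np.hstack([a,d])[:,:,::-1]);print(a.shape,d.shape)
E
```

```text
box px [ 94  19 214] rack [ 26  86 247]
box (119, 245, 93, 69) ((483.2025146484375, 155.23934936523438), (139.68934631347656, 187.70022583007812), 1.2423551082611084)
[[411.33945  247.55305 ]
 [415.4091    59.896965]
 [555.06555   62.925644]
 [550.996    250.58173 ]]
rack (308, 259, 106, 54) ((470.4850158691406, -251.75900268554688), (71.5677719116211, 219.3419647216797), 13.428668022155762)
[[ 410.21008 -153.3967 ]
 [ 461.14886 -366.74182]
 [ 530.75995 -350.1213 ]
 [ 479.82117 -136.77618]]
bores [[ 0.45638349 -0.18485854  0.052     ]
 [ 0.47239057 -0.25237424  0.052     ]] spare [[ 0.49250441 -0.32088629  0.09      ]]
(450, 600, 3) (450, 195, 3)
```

View pics/crop1.png

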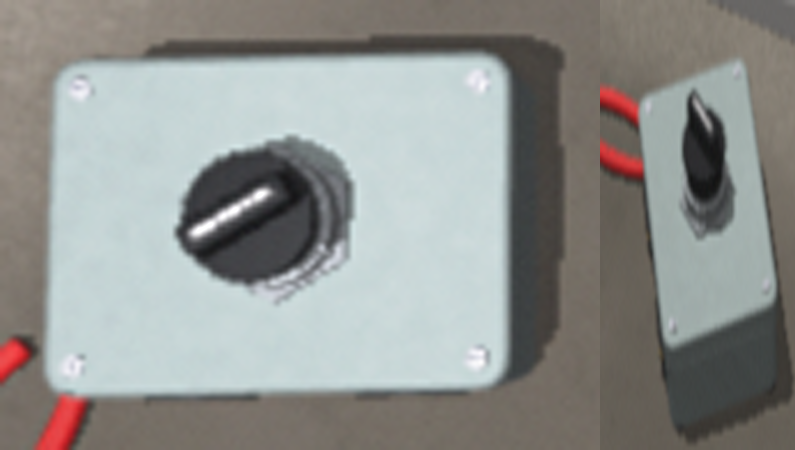

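```bash
cat >> h.py <<'E'
from scipy.spatial.transform import Rotation as Ro
def delta(x,y,z,head=None):
    o=observe();R=Ro.from_quat(o["tool_rot"]);d=R.inv().apply(np.array([x,y,z])-o["tool_pos"])*1000
    X=R.as_matrix()[:,0];h=np.degrees(np.arctan2(X[1],X[0]))
    t=None if head is None else -((head-h+180)%360-180)
    print("d tool mm",d.round(1),"head",round(h,2),"turn",t,"t",round(o["t"],2),"pos",(o["tool_pos"]*1000).round(1),"F",o["ft_force"].round(2),"tq",o["wrist_torque"].round(2),"w",round(o["grip_width"]*1000,1),"gf",round(o["grip_force"],1), "tilt",R.as_matrix()[:,2].round(3))
E
python3 - <<'E'
from h import *
c=camera("top");im=c["image"];hsv=cv2.cvtColor(im,cv2.COLOR_RGB2HSV)
m=np.zeros((480,640),np.uint8); reg=im[262:294,143:176].max(2); 
m[262:294,143:176]=(reg<75)*255
k=max(cv2.findContours(m,cv2.RETR_EXTERNAL,cv2.CHAIN_APPROX_NONE)[0],key=cv2.contourArea)[:,0]
w=ray(c,k,.131)[:,:2]*1000;print("dark",cv2.minEnclosingCircle(w.astype(np.float32)),cv2.boundingRect(k))
w=ray(c,[(147,282.5),(170,271)],.150)[:,:2]*1000;print("wing ends",w,w.mean(0),np.degrees(np.arctan2(*(w[1]-w[0])[::-1])))
s=np.zeros_like(m);s[270:286,146:168]=(im[270:286,146:168].min(2)>110)*255
k=max(cv2.findContours(s,cv2.RETR_EXTERNAL,cv2.CHAIN_APPROX_NONE)[0],key=cv2.contourArea)[:,0]
w=ray(c,k,.153)[:,:2]*1000;print("strip",cv2.minAreaRect(w.astype(np.float32)),len(k), w.mean(0))
print("expected cap px",proj(c,[[.4832,.1552,.153],[.4832,.1552,.131]]))
delta(.45,-.3,.25); delta(.482,.155,.25,-59)
E
```

```text
dark ((482.538818359375, 154.42422485351562), 27.088380813598633) (146, 265, 28, 26)
wing ends [[473.52305572 172.75021787]
 [495.79066676 129.45273667]] [484.65686124 151.10147727] -62.78353786682774
strip ((483.87359619140625, 155.5288543701172), (5.701909065246582, 34.582611083984375), 31.77288818359375) 34 [483.57497151 155.93698032]
expected cap px [[155.91068811 277.39832429]
 [159.13147839 278.06122647]]
d tool mm [-360.7  271.8   -4.9] head -165.52 turn None t 0.25 pos [ 168.7 -653.3  244.9] F [-0.27  0.73 -0.2 ] tq [-0.05 -0.03 -0.04] w 87.7 gf 0.0 tilt [-0.     0.001 -1.   ]
d tool mm [-505.4  704.3   -4.6] head -165.52 turn -106.51945779716806 t 0.25 pos [ 168.7 -653.3  244.9] F [-0.27  0.73 -0.2 ] tq [-0.05 -0.03 -0.04] w 87.7 gf 0.0 tilt [-0.     0.001 -1.   ]
```

```bash
python3 -m inch '[[[-45,34,0],0,1],[[-45,34,0],0,1],[[-45,34,0],0,1],[[-45,34,0],0,1],[[-45,34,0],0,1]]' 20; python3 -m inch '[[[-45,34,0],0,1],[[-45,34,0],0,1],[[-45,34,0],0,1],[[-18,54,0],0,1],[[-18,54,0],0,1]]';python3 -m inch '[[[-18,54,0],0,1],[[-18,54,0],0,1],[[-18,54,0],0,1],[[-18,54,0],0,1],[[-18,54,0],0,1]]'; python3 -m inch '[[[-18,54,0],0,1],[[0,0,0],-10,1],[[0,0,0],-10,1],[[0,0,0],-10,1],[[0,0,0],-10,1]]'; python3 -m inch '[[[0,0,0],-10,1],[[0,0,0],-10,1],[[0,0,0],-10,1],[[0,0,0],-10,1],[[0,0,0],-10,1]]';python3 -c "
from h import *
delta(.4833,.1552,.185,-58.3)"
```

```text
t: 0.88
tool_pos: [0.345, -0.4311, 0.2455]
tool_rot: [-0.126, 0.992, -0.0, 0.0]
ft_force: [0.3, -1.1, -0.2]
grip_width: 0.0879
grip_force: 0.0
t: 1.5
tool_pos: [0.4573, -0.1848, 0.2451]
tool_rot: [-0.126, 0.992, 0.0, -0.0]
ft_force: [0.5, 0.4, 0.1]
grip_width: 0.0876
grip_force: 0.0
t: 2.12
tool_pos: [0.4766, 0.0993, 0.2457]
tool_rot: [-0.126, 0.992, 0.0, 0.0]
ft_force: [1.4, 1.2, -0.1]
grip_width: 0.0881
grip_force: 0.0
t: 2.75
tool_pos: [0.4806, 0.1542, 0.2453]
tool_rot: [-0.46, 0.888, 0.0, -0.0]
ft_force: [0.6, -0.1, 0.1]
grip_width: 0.0875
grip_force: 0.0
t: 3.38
tool_pos: [0.4806, 0.1541, 0.2454]
tool_rot: [0.792, -0.61, -0.0, -0.0]
ft_force: [0.3, -0.0, -0.8]
grip_width: 0.0879
grip_force: 0.0
d tool mm [-0.4 -2.9 60.4] head -75.19 turn -16.88868374339887 t 3.38 pos [480.6 154.1 245.4] F [ 0.26 -0.03 -0.84] tq [0.06 0.08 0.02] w 87.9 gf 0.0 tilt [ 0.  0. -1.]
```

```bash
python3 -m inch '[[[0,-3,0],-7,1],[[0,0,30],-10,1],[[0,0,30],0,1],[[0,0,20],0,1],[[0,0,0],0,1]]'
python3 - <<'E'
from h import *
delta(.4833,.1552,.151,-58.3)
a=[]
for n,r in(("top",(235,325,110,230)),("side",(110,220,210,330))):
    i=camera(n)["image"][r[0]:r[1],r[2]:r[3]];a.append(cv2.resize(i,(400,360),interpolation=cv2.INTER_CUBIC))
cv2.imwrite("pics/c2.png",np.hstack(a)[:,:,::-1])
E
```

```text
t: 4.0
tool_pos: [0.4827, 0.1543, 0.1641]
tool_rot: [0.872, -0.489, -0.001, 0.001]
ft_force: [0.3, 0.0, -0.1]
grip_width: 0.0876
grip_force: 0.0
d tool mm [-0.5 -1.  13.1] head -58.53 turn -0.22809234762206643 t 4.0 pos [482.7 154.3 164.1] F [ 0.31  0.   -0.12] tq [0.   0.1  0.01] w 87.6 gf 0.0 tilt [-0.003 -0.002 -1.   ]
```

View pics/c2.png

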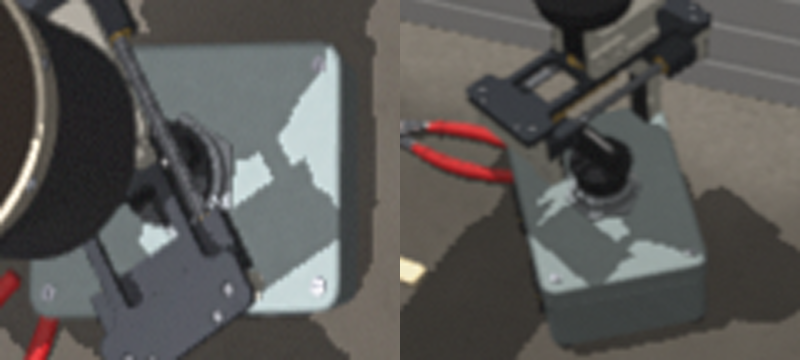

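The wing sits between the open fingers in both views. I'll lower the gripper and close it gently, then read the side force to centre it.

```bash
python3 -m inch '[[[0,-1,6],0,0.6],[[0,0,6],0,0.3],[[0,0,0],0,0.3]]' 5;  python3 -m inch '[[[0,0,0],0,0],[[0,0,0],0,0],[[0,0,0],0,0],[[0,0,0],0,0]]' 5; python3 -c "
from h import *
delta(.4833,.1552,.151,-58.3)"
```

```text
t: 4.47
tool_pos: [0.4842, 0.1552, 0.153]
tool_rot: [0.872, -0.489, -0.0, 0.0]
ft_force: [-0.1, -0.7, 0.0]
grip_width: 0.0634
grip_force: 0.0
t: 4.97
tool_pos: [0.4845, 0.1554, 0.1534]
tool_rot: [0.872, -0.489, 0.0, -0.0]
ft_force: [-0.2, 0.1, -0.3]
grip_width: 0.0231
grip_force: 0.0
d tool mm [-0.4  1.1  2.4] head -58.52 turn -0.21773672459625004 t 4.97 pos [484.5 155.4 153.4] F [-0.18  0.1  -0.31] tq [-0.    0.11 -0.04] w 23.1 gf 0.0 tilt [ 0.  0. -1.]
```

```bash
python3 -m inch '[[[0,0,1],0,0],[[0,0,0],0,0],[[0,0,0],0,0],[[0,0,0],0,0]]' 5; python3 -c "
from h import *
delta(.4833,.1552,.151,-58.3)"
```

```text
t: 5.48
tool_pos: [0.4845, 0.1554, 0.1525]
tool_rot: [0.872, -0.489, 0.0, -0.0]
ft_force: [-0.5, -0.0, 2.6]
grip_width: 0.0134
grip_force: 5.0
d tool mm [-0.5  1.2  1.5] head -58.51 turn -0.21289219689862193 t 5.47 pos [484.5 155.4 152.5] F [-0.53 -0.04  2.64] tq [-0.22  0.25 -0.04] w 13.4 gf 5.0 tilt [ 0.  0. -1.]
```

```bash
python3 -m inch '[[[0,0,0],0,0],[[0,0,0],0,0]]' 30; for i in 1 2; do :; done; python3 -m inch '[[[0,0,1],0,0],[[0,0,0],0,0]]'; python3 -m inch '[[[0,0,1],0,0],[[0,0,0],0,0]]'
```

```text
t: 5.72
tool_pos: [0.4847, 0.1556, 0.1525]
tool_rot: [0.872, -0.489, 0.0, -0.0]
ft_force: [0.7, 0.5, 1.9]
grip_width: 0.0136
grip_force: 30.0
t: 5.98
tool_pos: [0.4846, 0.1556, 0.1514]
tool_rot: [0.872, -0.489, 0.0, -0.0]
ft_force: [-0.5, 0.8, 2.5]
grip_width: 0.0136
grip_force: 30.0
t: 6.22
tool_pos: [0.4846, 0.1555, 0.1504]
tool_rot: [0.872, -0.489, 0.0, -0.0]
ft_force: [0.4, 0.2, 2.8]
grip_width: 0.0136
grip_force: 30.0
```

```bash
python3 -m inch '[[[0,0,1],0,0],[[0,0,0],0,0]]'|grep -E "pos|ft"; python3 -m inch '[[[0,0,1],0,0],[[0,0,0],0,0]]'|grep -E "pos|ft"
```

```text
tool_pos: [0.4846, 0.1555, 0.1494]
ft_force: [0.2, 0.1, 3.2]
tool_pos: [0.4846, 0.1555, 0.1484]
ft_force: [0.6, 1.2, 2.9]
```

```bash
python3 -m inch '[[[0,0,0.5],0,0],[[0,0,0],0,0]]'|grep -E "pos|ft"
```

```text
tool_pos: [0.4845, 0.1555, 0.1479]
ft_force: [0.5, 1.0, 3.9]
```

```bash
python3 -m inch '[[[0,0,0.5],0,0],[[0,0,0],0,0]]'|grep -E "pos|ft"
```

```text
tool_pos: [0.4845, 0.1554, 0.1474]
ft_force: [-0.1, 0.6, 3.3]
```

```bash
python3 -m inch '[[[0,0,0.5],0,0],[[0,0,0],0,0]]'|grep -E "pos|ft"; python3 -m inch '[[[0,0,0.5],0,0],[[0,0,0],0,0]]'|grep -E "pos|ft"
```

```text
tool_pos: [0.4845, 0.1554, 0.1468]
ft_force: [1.7, 0.4, 3.7]
tool_pos: [0.4845, 0.1554, 0.1463]
ft_force: [0.5, 0.7, 3.7]
```

```bash
python3 -m inch '[[[0,0,0.5],0,0],[[0,0,0],0,0]]'|grep -E "pos|ft"; python3 -m inch '[[[0,0,0.5],0,0],[[0,0,0],0,0]]'|grep -E "pos|ft"
```

```text
tool_pos: [0.4845, 0.1554, 0.1458]
ft_force: [0.1, 0.5, 4.3]
tool_pos: [0.4845, 0.1554, 0.1454]
ft_force: [1.0, 2.0, 4.6]
```

```bash
python3 -m inch '[[[0,0,0.5],0,0],[[0,0,0],0,0]]'|grep -E "pos|ft"
```

```text
tool_pos: [0.4845, 0.1554, 0.1448]
ft_force: [1.1, 0.6, 5.1]
```

```bash
python3 -m inch '[[[0,0,0.5],0,0],[[0,0,0],0,0]]'|grep -E "pos|ft"
```

```text
tool_pos: [0.4845, 0.1554, 0.1444]
ft_force: [-0.3, 0.2, 4.8]
```

```bash
python3 -m inch '[[[0,0,0.5],0,0],[[0,0,0],0,0]]'|grep -E "pos|ft"
```

```text
tool_pos: [0.4845, 0.1554, 0.1438]
ft_force: [0.3, 0.1, 4.2]
```

```bash
python3 -m inch '[[[0,0,0.5],0,0],[[0,0,0],0,0]]'|grep -E "pos|ft"
```

```text
tool_pos: [0.4845, 0.1554, 0.1434]
ft_force: [1.0, 0.8, 5.3]
```

```bash
python3 -m inch '[[[0,0,0.5],0,0],[[0,0,0],0,0]]'|grep -E "pos|ft"
```

```text
tool_pos: [0.4845, 0.1554, 0.1429]
ft_force: [0.5, 0.4, 4.5]
```

```bash
python3 -m inch '[[[0,0,0.5],0,0],[[0,0,0],0,0]]'|grep -E "pos|ft"
```

```text
tool_pos: [0.4845, 0.1554, 0.1424]
ft_force: [1.0, 0.3, 5.7]
```

```bash
python3 -m inch '[[[0,0,0.4],0,0],[[0,0,0],0,0]]'|grep -E "pos|ft"
```

```text
tool_pos: [0.4845, 0.1554, 0.142]
ft_force: [0.4, 1.0, 4.2]
```

```bash
python3 -m inch '[[[0,0,0.4],0,0],[[0,0,0],0,0]]'|grep -E "pos|ft"
```

```text
tool_pos: [0.4845, 0.1555, 0.1417]
ft_force: [0.1, 0.9, 6.2]
```

```bash
python3 -m inch '[[[0,0,0.4],0,0],[[0,0,0],0,0]]'|grep -E "pos|ft"
```

```text
tool_pos: [0.4845, 0.1555, 0.1413]
ft_force: [-0.3, 0.5, 5.6]
```

```bash
python3 -m inch '[[[0,0,0.4],0,0],[[0,0,0],0,0]]'|grep -E "pos|ft"
```

```text
tool_pos: [0.4845, 0.1554, 0.1409]
ft_force: [0.1, 1.2, 6.8]
```

```bash
python3 -m inch '[[[0,0,0.4],0,0],[[0,0,0],0,0]]'|grep -E "pos|ft"
```

```text
tool_pos: [0.4845, 0.1554, 0.1405]
ft_force: [-0.1, 0.8, 6.5]
```

```bash
python3 -m inch '[[[0,0,0.4],0,0],[[0,0,0],0,0]]'|grep -E "pos|ft"
```

```text
tool_pos: [0.4846, 0.1554, 0.1403]
ft_force: [-0.2, -0.2, 7.4]
```

```bash
python3 -m inch '[[[0,0,0.4],0,0],[[0,0,0],0,0]]'|grep -E "pos|ft"
```

```text
tool_pos: [0.4846, 0.1554, 0.14]
ft_force: [-0.8, 0.7, 8.6]
```

```bash
python3 -m inch '[[[0,0,0.4],0,0],[[0,0,0],0,0]]'|grep -E "pos|ft"
```

```text
tool_pos: [0.4847, 0.1554, 0.1399]
ft_force: [-1.2, 1.0, 11.4]
```

The force is now climbing steeply, so the lugs are clear. Next I'll twist anticlockwise, which is a negative turn about tool z.

```bash
python3 -m inch '[[[0,0,0],-3,0],[[0,0,0],-3,0],[[0,0,0],0,0]]';python3 -c "
from h import *
delta(.4833,.1552,.151,0)"
```

```text
t: 12.1
tool_pos: [0.4849, 0.1555, 0.1399]
tool_rot: [0.897, -0.442, 0.0, -0.0]
ft_force: [-1.4, 0.2, 10.5]
grip_width: 0.0136
grip_force: 30.0
d tool mm [ -0.7   1.5 -11.1] head -52.45 turn -52.45028445448676 t 12.1 pos [484.9 155.5 139.9] F [-1.38  0.22 10.51] tq [ 0.07  0.21 -0.02] w 13.6 gf 30.0 tilt [ 0.001  0.    -1.   ]
```

```bash
python3 -m inch '[[[0,0,0],-6,0],[[0,0,0],-6,0],[[0,0,0],-6,0],[[0,0,0],-6,0]]'|grep -E "pos|ft";python3 -c "
from h import *
delta(.4833,.1552,.151,0)"
```

```text
tool_pos: [0.4851, 0.1556, 0.14]
ft_force: [0.4, -0.2, 9.8]
d tool mm [ -1.4   1.2 -11. ] head -28.3 turn -28.297928281871663 t 12.6 pos [485.1 155.6 140. ] F [ 0.38 -0.18  9.79] tq [ 0.12  0.03 -0.04] w 13.6 gf 30.0 tilt [ 0.001  0.    -1.   ]
```

```bash
python3 -m inch '[[[0,0,0],-6,0],[[0,0,0],-6,0],[[0,0,0],-6,0],[[0,0,0],-6,0]]'|grep -E "pos|ft";python3 -c "
from h import *
delta(.4833,.1552,.151,0)"
```

```text
tool_pos: [0.485, 0.1556, 0.1399]
ft_force: [0.3, 0.2, 9.3]
d tool mm [ -1.6   0.5 -11.1] head -4.29 turn -4.294591416361385 t 13.1 pos [485.  155.6 139.9] F [0.33 0.21 9.32] tq [ 0.12  0.18 -0.03] w 13.7 gf 30.0 tilt [ 0.001  0.    -1.   ]
```

```bash
python3 -m inch '[[[0,0,0],-4,0],[[0,0,0],-2.5,0],[[0,0,0],0,0]]'|grep -E "ft"; python3 -m inch '[[[0,0,-1],0,0],[[0,0,-1],0,0],[[0,0,-1],0,0],[[0,0,0],0,0]]'|grep -E "pos|ft";python3 -c "
from h import *
delta(.4833,.1552,.151,0)"
```

```text
ft_force: [0.2, 0.7, 9.9]
tool_pos: [0.4847, 0.1555, 0.1424]
ft_force: [1.0, 1.2, 5.2]
d tool mm [-1.4  0.3 -8.6] head 1.99 turn 1.9911661305748112 t 13.97 pos [484.7 155.5 142.4] F [1.03 1.18 5.2 ] tq [ 0.33 -0.3  -0.05] w 13.8 gf 30.0 tilt [ 0.001  0.    -1.   ]
```

```bash
python3 -m inch '[[[0,0,-2],0,0],[[0,0,-2],0,0],[[0,0,-2],0,0],[[0,0,-2],0,0]]'|grep -E "pos|ft"; python3 -m inch '[[[0,0,-1],0,0],[[0,0,-1],0,0],[[0,0,-0],0,0]]'|grep -E "pos|ft"
```

```text
tool_pos: [0.4843, 0.1553, 0.1502]
ft_force: [0.8, 0.7, 2.8]
tool_pos: [0.4843, 0.1553, 0.1521]
ft_force: [0.5, 1.1, 3.2]
```

```bash
python3 -m inch '[[[0,0,-1],0,0],[[0,0,-1],0,0],[[0,0,0],0,0]]'|grep -E "pos|ft"
```

```text
tool_pos: [0.4843, 0.1553, 0.1541]
ft_force: [0.6, 0.5, 1.5]
```

```bash
python3 -m inch '[[[0,0,-1],0,0],[[0,0,-1],0,0],[[0,0,0],0,0]]'|grep -E "pos|ft"
```

```text
tool_pos: [0.4843, 0.1553, 0.1561]
ft_force: [0.7, 0.4, 1.3]
```

```bash
python3 -m inch '[[[0,0,-3],0,0],[[0,0,-5],0,0],[[0,0,-5],0,0],[[0,0,-5],0,0],[[0,0,-5],0,0]]'|grep -E "pos|ft"; python3 -m inch '[[[0,0,-10],0,0],[[0,0,-15],0,0],[[0,0,-25],0,0],[[0,0,-25],0,0],[[0,0,0],0,0]]'|grep -E "pos|ft"
python3 - <<'E'
from h import *
delta(.4564,-.1849,.255,13.4)
a=[]
for n,r in(("top",(215,335,80,230)),("side",(60,220,180,380))):
    i=camera(n)["image"][r[0]:r[1],r[2]:r[3]];a.append(cv2.resize(i,(400,320),interpolation=cv2.INTER_CUBIC))
cv2.imwrite("pics/c3.png",np.hstack(a)[:,:,::-1])
E
```

```text
tool_pos: [0.4844, 0.1554, 0.1795]
ft_force: [-0.5, -0.6, -0.8]
tool_pos: [0.4855, 0.156, 0.2571]
ft_force: [-0.1, 0.4, -1.0]
d tool mm [-41.  339.7   1.1] head 2.0 turn -11.400975379361569 t 16.85 pos [485.5 156.  257.1] F [-0.05  0.44 -1.04] tq [-0.06  0.15  0.02] w 13.9 gf 30.0 tilt [ 0.004  0.003 -1.   ]
```

View pics/c3.png

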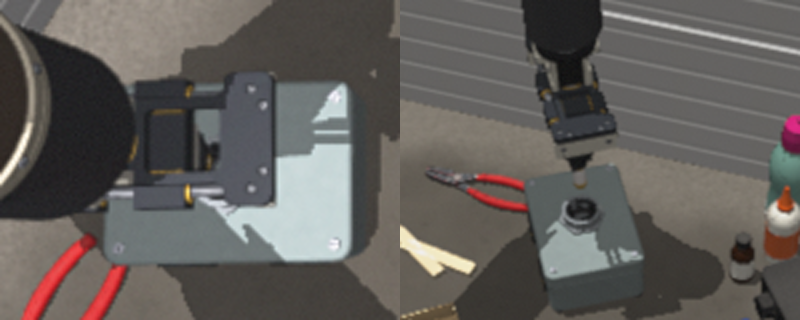

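The fuse is out: the white tube hangs clear under the gripper and the socket is empty. I'll go over the free end bore and measure the bores more closely.

```bash
python3 - <<'E'
from h import *
c=camera("top");im=c["image"];g=cv2.cvtColor(im,cv2.COLOR_RGB2GRAY)
for (x,y) in((329,293),(361,285)):
    p=cv2.resize(g[y-9:y+10,x-10:x+11],None,fx=8,fy=8,interpolation=cv2.INTER_CUBIC)
    m=(p<150).astype(np.uint8)
    k=[q for q in cv2.findContours(m,cv2.RETR_EXTERNAL,cv2.CHAIN_APPROX_NONE)[0] if 10<cv2.contourArea(q)]
    for q in k:
        e=cv2.minEnclosingCircle(q);px=((np.array(e[0])+.5)/8-.5)+(x-10,y-9);print(cv2.contourArea(q)/64,px,e[1]/8,ray(c,px,.052).round(4))
s=camera("side")
a=[cv2.resize(im[255:315,300:380],(400,300),interpolation=cv2.INTER_CUBIC),cv2.resize(s["image"][255:330,260:340],(400,300),interpolation=cv2.INTER_CUBIC)]
cv2.imwrite("pics/c4.png",np.hstack(a)[:,:,::-1])
E
python3 -m inch '[[[-7,57,0],0,0],[[-7,57,0],0,0],[[-7,57,0],0,0],[[-7,57,0],0,0],[[-7,57,0],0,0]]'|grep -E "pos|ft"; python3 -m inch '[[[-6,55,0],0,0],[[0,0,0],0,0],[[0,0,40],0,0],[[0,0,30],0,0],[[0,0,0],0,0]]'|grep -E "pos|ft"
```

```text
13.75 [330.375 294.625] 4.287530422210693 [[ 0.4529 -0.1867  0.052 ]]
1.140625 [332.75   290.5625] 1.1127933263778687 [[ 0.4616 -0.1918  0.052 ]]
24.4140625 [361.1875 285.5625] 5.075997352600098 [[ 0.4723 -0.2528  0.052 ]]
tool_pos: [0.4586, -0.1323, 0.2537]
ft_force: [2.4, 0.8, -1.4]
tool_pos: [0.4535, -0.1852, 0.1819]
ft_force: [0.9, -0.7, -1.2]
```

View pics/c4.png

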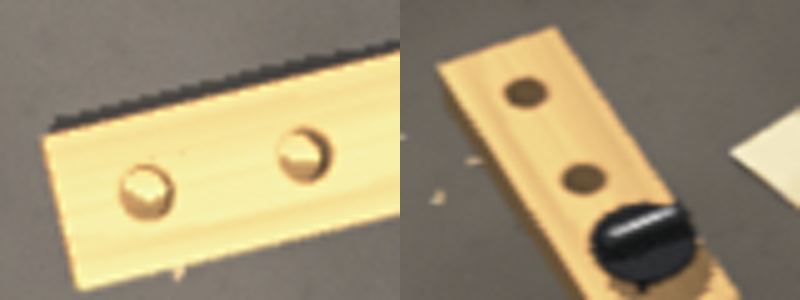

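The top crop puts the end bore at (147,192), full-image px (329.0,293.0). The side crop puts it at (525,92), full-image px (284.6,277.6). I'll compare the tip with the bore in both views.

Run:
```python
from h import *
c=camera("top");s=camera("side")
b1=ray(c,(329.0,293.0),.052)[0];b2=ray(s,(284.6,277.6),.052)[0];print("bore top/side",b1.round(4),b2.round(4))
delta(*b1)
o=observe();t=o["tool_pos"]
for z in(.1055,.06): print(z,"tip px side",proj(s,t-[0,0,z]),"top",proj(c,t-[0,0,z]))
print("bore in side from b1",proj(s,b1))
a=[cv2.resize(c["image"][245:335,270:390],(400,300),interpolation=cv2.INTER_CUBIC),cv2.resize(s["image"][225:315,240:340],(400,360),interpolation=cv2.INTER_CUBIC)]
a[0]=cv2.copyMakeBorder(a[0],0,60,0,0,cv2.BORDER_CONSTANT)
cv2.imwrite("pics/c5.png",np.hstack(a)[:,:,::-1])
```

```text
bore top/side [ 0.4564 -0.1838  0.052 ] [ 0.4571 -0.1869  0.052 ]
d tool mm [  0.8  -1.8 132.8] head 2.04 turn None t 18.4 pos [ 455.7 -185.5  184.8] F [ 0.52  0.37 -0.7 ] tq [-0.07  0.08  0.  ] w 13.8 gf 30.0 tilt [-0. -0. -1.]
0.1055 tip px side [[283.4558822  271.73568236]] top [[330.52996505 292.94618555]]
0.06 tip px side [[282.55289105 262.19265513]] top [[331.81526715 292.29005786]]
bore in side from b1 [[284.09931182 276.61882512]]
```

View pics/c5.png

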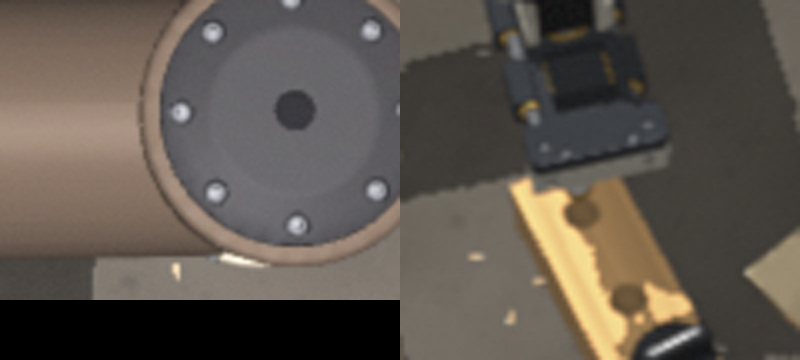

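```bash
python3 -m inch '[[[2,0,10],0,0],[[0,0,10],0,0],[[0,0,0],0,0],[[0,0,0],0,0]]'|grep -E "pos|ft"; python3 -m inch '[[[0,0,3],0,0],[[0,0,3],0,0],[[0,0,0],0,0]]'|grep -E "pos|ft"; python3 -m inch '[[[0,0,2],0,0],[[0,0,2],0,0],[[0,0,0],0,0]]'|grep -E "pos|ft"
```

```text
tool_pos: [0.4573, -0.1858, 0.1643]
ft_force: [-0.3, -0.5, -0.1]
tool_pos: [0.4571, -0.1857, 0.1579]
ft_force: [-0.6, -0.1, -1.3]
tool_pos: [0.4571, -0.1857, 0.154]
ft_force: [0.2, -0.7, -0.3]
```

```bash
python3 -m inch '[[[0,0,2],0,0],[[0,0,2],0,0],[[0,0,2],0,0],[[0,0,0],0,0]]'|grep -E "pos|ft"
```

```text
tool_pos: [0.4572, -0.1857, 0.148]
ft_force: [0.1, -0.3, -0.9]
```

```bash
python3 -m inch '[[[0,0,3],0,0],[[0,0,3],0,0],[[0,0,3],0,0],[[0,0,0],0,0]]'|grep -E "pos|ft"; python3 -c "
from h import *
delta(.4577,-.1854,.1125)"
```

```text
tool_pos: [0.457, -0.1857, 0.1388]
ft_force: [-1.0, 0.6, -1.0]
d tool mm [ 0.7 -0.3 26.3] head 1.98 turn None t 20.65 pos [ 457.  -185.7  138.8] F [-1.01  0.57 -0.98] tq [-0.07  0.19 -0.02] w 13.8 gf 30.0 tilt [-0.001  0.    -1.   ]
```

Tip about 19 mm into the bore with no contact. I'll carry on down.

```bash
python3 -m inch '[[[0,0,4],0,0],[[0,0,4],0,0],[[0,0,4],0,0],[[0,0,4],0,0],[[0,0,0],0,0]]'|grep -E "pos|ft"; python3 -m inch '[[[0,0,2],0,0],[[0,0,2],0,0],[[0,0,2],0,0],[[0,0,0],0,0]]'|grep -E "pos|ft"
```

```text
tool_pos: [0.457, -0.1857, 0.1228]
ft_force: [0.1, 0.3, -0.7]
tool_pos: [0.4571, -0.1857, 0.117]
ft_force: [0.8, 0.4, -0.6]
```

```bash
python3 -m inch '[[[0,0,1],0,0],[[0,0,1],0,0],[[0,0,0],0,0]]'|grep -E "pos|ft"
```

```text
tool_pos: [0.4572, -0.1857, 0.1151]
ft_force: [0.3, 0.3, -1.2]
```

```bash
python3 -m inch '[[[0,0,1],0,0],[[0,0,0],0,0]]'|grep -E "pos|ft"
```

```text
tool_pos: [0.4572, -0.1857, 0.1141]
ft_force: [-0.5, 0.2, -1.5]
```

```bash
python3 -m inch '[[[0,0,1],0,0],[[0,0,0],0,0]]'|grep -E "pos|ft"
```

```text
tool_pos: [0.4572, -0.1857, 0.1131]
ft_force: [-0.4, -0.6, -0.4]
```

```bash
python3 -m inch '[[[0,0,0.5],0,0],[[0,0,0],0,0]]'|grep -E "pos|ft"
```

```text
tool_pos: [0.4573, -0.1857, 0.1127]
ft_force: [0.0, -0.4, -1.0]
```

```bash
python3 -m inch '[[[0,0,0.5],0,0],[[0,0,0],0,0]]'|grep -E "pos|ft"
```

```text
tool_pos: [0.4574, -0.1858, 0.1126]
ft_force: [-2.0, 0.8, 5.1]
```

It seated at z 0.1126, as expected. I'll release it and rise.

```bash
python3 -m inch '[[[0,0,0],0,0.5],[[0,0,0],0,0.5],[[0,0,0],0,0.5],[[0,0,0],0,0.5]]'; python3 -m inch '[[[0,0,-5],0,0.5],[[0,0,-15],0,0.5],[[0,0,-40],0,0.5],[[0,0,-50],0,0.5],[[0,0,0],0,0.5]]'|grep -E "pos|ft"; python3 -m inch '[[[-10,-55,0],0,0.5],[[0,-60,0],0,0.5],[[0,-60,0],0,0.5],[[0,-60,0],0,0.5],[[0,0,0],0,0.5]]'
python3 - <<'E'
from h import *
a=[]
for n,r in(("top",(230,330,290,430)),("side",(240,350,250,350))):
    i=camera(n)["image"][r[0]:r[1],r[2]:r[3]];a.append(cv2.resize(i,(400,320),interpolation=cv2.INTER_CUBIC))
cv2.imwrite("pics/c6.png",np.hstack(a)[:,:,::-1])
E
```

```text
t: 23.65
tool_pos: [0.4572, -0.1857, 0.1121]
tool_rot: [1.0, 0.017, -0.0, -0.0]
ft_force: [-0.3, 0.2, -0.0]
grip_width: 0.0428
grip_force: 0.0
tool_pos: [0.4597, -0.1861, 0.2274]
ft_force: [-0.7, 0.9, -0.4]
t: 24.9
tool_pos: [0.439, 0.0523, 0.2226]
tool_rot: [1.0, 0.02, 0.0, -0.0]
ft_force: [-1.0, -0.3, 0.5]
grip_width: 0.0436
grip_force: 0.0
```

View pics/c6.png

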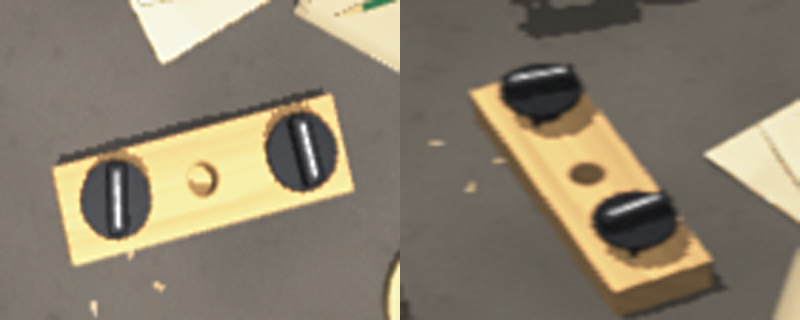

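The fuse stands upright in the end bore, seen at (117,200) in the top crop and level with the spare. The spare is untouched and the gripper is clear.

```bash
python3 -c "
from workcell import *
print(job_done())"
```

```text
the job is handed in; nothing more can be done
None
```

The blown fuse is out of the box and stands upright, fully seated, in the rack's free end bore; pressing force peaked at about 11 N, the spare and tools were not touched, and the job was handed in at about 25 s.

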